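# Sweep the coat buttons through the gap into the box

## Task

Three big wooden buttons lie on the sorting board: with the fingertips, push them over the board and through the gap in its fence, one at a time, so that each drops down into the small wooden box behind the gap. Only push them: do not pick them up or hop them over the fence. Leave the stamp that stands on the board where it is, and do not shove the things round about.

Things in the scene. Friction and masses are not known exactly. Their poses are not given: they have to be found in the camera images.
- board: wooden sorting board, fixed, with a fence along one long edge; origin on the table 92 mm behind the gap point, x towards the gap. Flat top, 55 mm above the table, 202 mm (x = -110 to 92 mm) by 260 mm (y = -130 to 130 mm), no rim at the other three sides
- gap (a point): middle of the gap in the fence, at board-top level, on the edge where the board top ends. x axis level, straight out through the gap into the box; y along the fence; z up. Fence 8 mm thick (x = 0 to 8 mm), 18 mm above the board top; the gap is 48 mm wide (y = -24 to 24 mm). There is no sill: past x = 0 a button tips over the edge and drops into the box
- slot (a point): centre of the inside of the small open wooden box fixed behind the gap, at board-top level; axes as the gap, 31.5 mm further along x. Inside 63 mm (x) by 60 mm (y), its floor 49 mm below this point; its side and far walls, 6 mm thick, rise 18 mm above this point
- button1_mid (a point): a big round wooden coat button, a flat disc 32 mm in diameter and 8 mm thick with four tiny holes, about 13 g, lying flat and loose on the board; this point is its centre (4 mm above the board top); the three buttons are alike
- button2_mid (a point): a big round wooden coat button, a flat disc 32 mm in diameter and 8 mm thick with four tiny holes, about 13 g, lying flat and loose on the board; this point is its centre (4 mm above the board top); the three buttons are alike
- button3_mid (a point): a big round wooden coat button, a flat disc 32 mm in diameter and 8 mm thick with four tiny holes, about 13 g, lying flat and loose on the board; this point is its centre (4 mm above the board top); the three buttons are alike
- stamp: hard silicone stamp standing loose on the board among the buttons, to be left there: square foot 30 x 30 x 12 mm with a 22 mm square grip on it, 36 mm high in all, 50 g; origin at the centre of its underside, z up. At the start the four things on the board stand at least 38 mm apart, centre to centre, and at least 50 mm in from its free edges
- stamp2: a second stamp of the same shape, standing on the table at the right of the board: bystander; origin at the centre of its underside
- set_square: a clear plastic set square, legs 140 and 90 mm, 5 mm thick, lying on the table at the right of the board: bystander; origin at the right-angled corner, underside
- teapot: a ceramic teapot-shaped pencil holder, 94 mm wide, 85 mm high (pencils to 170 mm), standing on the table at the left: bystander (a green caddy, up to 225 mm high, is fixed farther out at the left); origin at the centre of its underside
- button1: the same button as point button1_mid; origin at the centre of its underside
- button2: the same button as point button2_mid; origin at the centre of its underside
- button3: the same button as point button3_mid; origin at the centre of its underside
There are look-alikes about, which are no part of the job. Leave any turquoise or yellow look-alike of the button2 alone.

How it is judged:
On the way, in this order (a step that is already met when the one before it is completed fails the run):
1. a first button has dropped through the gap into the box (((z of button1_mid in the frame of slot below -0.004 m and x of button1_mid in the frame of slot between -0.033 and 0.033 m and y of button1_mid in the frame of slot between -0.033 and 0.033 m) or (z of button2_mid in the frame of slot below -0.004 m and x of button2_mid in the frame of slot between -0.033 and 0.033 m and y of button2_mid in the frame of slot between -0.033 and 0.033 m) or (z of button3_mid in the frame of slot below -0.004 m and x of button3_mid in the frame of slot between -0.033 and 0.033 m and y of button3_mid in the frame of slot between -0.033 and 0.033 m))), for 0.2 s.
2. then, on its own, a second button has dropped into the box ((((z of button1_mid in the frame of slot below -0.004 m and x of button1_mid in the frame of slot between -0.033 and 0.033 m and y of button1_mid in the frame of slot between -0.033 and 0.033 m) and (z of button2_mid in the frame of slot below -0.004 m and x of button2_mid in the frame of slot between -0.033 and 0.033 m and y of button2_mid in the frame of slot between -0.033 and 0.033 m)) or ((z of button1_mid in the frame of slot below -0.004 m and x of button1_mid in the frame of slot between -0.033 and 0.033 m and y of button1_mid in the frame of slot between -0.033 and 0.033 m) and (z of button3_mid in the frame of slot below -0.004 m and x of button3_mid in the frame of slot between -0.033 and 0.033 m and y of button3_mid in the frame of slot between -0.033 and 0.033 m)) or ((z of button2_mid in the frame of slot below -0.004 m and x of button2_mid in the frame of slot between -0.033 and 0.033 m and y of button2_mid in the frame of slot between -0.033 and 0.033 m) and (z of button3_mid in the frame of slot below -0.004 m and x of button3_mid in the frame of slot between -0.033 and 0.033 m and y of button3_mid in the frame of slot between -0.033 and 0.033 m)))), for 0.2 s.
3. then the third button has dropped into the box (z of each of button1_mid, button2_mid, button3_mid in the frame of slot below -0.004 m and x of button1_mid in the frame of slot between -0.033 and 0.033 m and y of button1_mid in the frame of slot between -0.033 and 0.033 m and x of button2_mid in the frame of slot between -0.033 and 0.033 m and y of button2_mid in the frame of slot between -0.033 and 0.033 m and x of button3_mid in the frame of slot between -0.033 and 0.033 m and y of button3_mid in the frame of slot between -0.033 and 0.033 m), for 0.2 s.
At the end, for the whole second after the job is handed in: All three buttons lie at rest in the box, their centres at least 4 mm below the board top; the stamp still stands on the board within 12 mm of its starting place (all of step 3 and linear speed of each of button1, button2, button3 below 0.02 m/s and distance of stamp from where it was at the start of the episode below 0.012 m and angle between stamp's own z axis and vertical below 0.2 rad); the robot touches nothing.
It fails at once if a button is lifted (its centre more than 12 mm above where it lies on the board) (z of any of button1_mid, button2_mid, button3_mid in the frame of slot above 0.016 m).
It fails at once if the stamp on the board is shoved (12 mm) or tipped (distance of stamp from where it was at the start of the episode above 0.012 m or angle between stamp's own z axis and vertical above 0.3 rad).
It fails at once if a bystander on the table is shoved by more than 20 mm (distance of any of stamp2, set_square, teapot from where it was at the start of the episode above 0.02 m).
It also fails if it takes over 43 s, if anything falls off the work surface, if the arm or the gripper's body presses on something with over 40 N, if the wrist force passes 120 N, or if a joint passes its speed limit or range.

## Robot

A 6-joint arm with a two-finger parallel gripper is mounted at the origin on the work surface. World frame = base frame: x ahead of the robot, y to its left, z up, the work surface at z = 0. Lengths are in m, angles in rad, forces in N, time in s.
With the tool pointing down it reaches from about 0.425 to 0.95 m from the base axis. Payload 3.5 kg.
Tool frame: the origin (TCP) lies midway between the tips of the shut fingers; the grasp point (between the pads) lies 19 mm behind it; z points along the fingers, y is the line along which they close (so a half turn about z gives the same grasp; the last joint's range is limited). The gripper opens to 85 mm and grips with 20 to 120 N. Pads are 22 mm wide; open, the fingers measure 114 mm over their backs; the gripper's body (76 mm by 85 mm) begins 54 mm behind the grasp point. The pads swing forward as they close: fully open they stand 13 mm farther back than shut.
Start: joints at [-1.455, 0.286, 1.577, -0, 1.279, -0.15], TCP at [0.177, -0.651, 0.231] pointing down, gripper open.
Joint ranges: [-2.77, 2.77], [-0.9, 2.22], [0.21, 2.48], [-1.53, 4.67], [0.24, 2.81], [-2.84, 2.84]. Speed limits (rad/s): [2.79, 2.79, 3.14, 3.14, 3.14, 3.14].

## Interface

Orientations are given as a unit quaternion [x, y, z, w].
In Python, from bench import status, viewer, order gives the robot as it stands.
- The arm moves only by the shell command python3 -m crank 'ROWS' [FORCE]. ROWS is JSON, a list of rows, each a list of 7 numbers: the shift along the tool's x, y, z in cm, then the turn, a rotation vector about the tool's x, y, z in degrees, then the opening in per cent of the stroke, from 0 (shut) to 100 (fully open). In form: [[x, y, z, wx, wy, wz, gripper], ...]. A call has 1 to 8 rows; each row shifts and turns the commanded pose from where the row before left it, along the tool's axes as they then stand; what a row does not reach is not made up. A row lasts 1/12 s, in which the tool goes at most 41.7 mm and 7.16 degrees, less where a joint would pass 70% of its speed; a pose out of reach is approached as far as the arm can. A call with a gripper value outside its range is refused whole. The fingers move at their own pace and stop on an object; FORCE is the grip in N (left out, the last holds). Time passes only in rows, so rows that do not move let the fingers close. It gives the time, the measured TCP pose, the force, the opening and the grip force at its end, in the units of the state.
- status.state(): the state, without advancing time (a new reading comes with each control period).
- viewer.get_image(name): name is "side" or "top" or "wrist"; returns a dict with "img" (384x512x3 uint8, red, green, blue), "fx", "fy", "cx", "cy" (pixels), "rvec" (rotation vector, rad) and "tvec" (3), from world to camera coordinates, as OpenCV has them. Camera axes: x right, y down, z forward; pixel columns grow to the right and rows downward; lengths in m; the calibration is good to about 2 mm. A picture is of the moment at which its call begins. There is no depth.
- order.hand_in(): hands the job in; it is judged then, once.
The state is a dict: "time": time; "joints": joint angles; "joint_vel": joint speeds; "joint_efforts": joint torques, N m; "tcp_pos": TCP position; "tool_rot": TCP orientation; "ft_force": force on the tool from outside, world axes, zero at the start; "moment": the same for the moment, N m; "grip_width": opening from 0.0 (shut) to 1.0 (fully open); "grip_force": force on a finger pad.
Only numpy, scipy, OpenCV 4.12 (cv2) and the standard library are available. Lean on these libraries where they do the work, as an engineer would, in place of code of your own. Each camera call takes 0.05 s, during which the arm holds its last target. There are 200 camera calls.

## Working session

There is one attempt and no reset: what is moved stays moved. The work goes in short steps, Python scripts to look and compute and a shell command to move; the robot and the scene stay as the last step left them, time stands still between calls to the robot, and variables do not carry over. Pictures are saved under pics/ and viewed, at most 13 in all, crops included, and the job is handed in when it is done.

```bash
mkdir -p pics; ls
cat > h.py <<'E'
import numpy as np, cv2
from bench import status, viewer, order
def cam(n):
    d=viewer.get_image(n); d['R']=cv2.Rodrigues(np.array(d['rvec'],float))[0]; d['t']=np.array(d['tvec'],float).ravel(); return d
def ray(d,u,v,z):
    r=d['R'].T@np.array([(u-d['cx'])/d['fx'],(v-d['cy'])/d['fy'],1]); c=-d['R'].T@d['t']
    return c+r*(z-c[2])/r[2]
def px(d,p):
    q=d['R']@np.array(p)+d['t']; return q[0]/q[2]*d['fx']+d['cx'],q[1]/q[2]*d['fy']+d['cy']
def save(d,n,s=1): cv2.imwrite('pics/'+n,cv2.resize(d['img'][:,:,::-1],None,fx=s,fy=s))
E
python3 - <<'E'
from h import *
a=cam('top');b=cam('side')
np.save('top0.npy',a['img'])
save(a,'top0.png',1.5);save(b,'side0.png')
for d in(a,b): print(d['fx'],d['cx'],-d['R'].T@d['t'],d['R'].round(2).tolist())
print(status.state())
E
```

```text
pics
409.5304412968223 265.1248138630245 [0.36820076 0.01710455 1.38920748] [[-0.02, -1.0, 0.0], [-0.99, 0.02, -0.13], [0.13, -0.0, -0.99]]
409.91888846239 257.58907811345966 [ 0.44498152 -0.69200535  0.88100104] [[0.99, -0.15, 0.01], [-0.11, -0.75, -0.65], [0.1, 0.65, -0.76]]
{'time': 0.1, 'joints': array([-1.45500341e+00,  2.87112718e-01,  1.57801697e+00,  2.15911023e-05,
        1.27864684e+00, -1.50029541e-01]), 'joint_vel': array([ 0.00157248, -0.00101001, -0.00499967, -0.00039603,  0.00046953,
        0.00019684]), 'joint_efforts': array([ 1.93704756e-03, -4.07295835e+01, -2.93699956e+01, -1.45416252e-04,
        3.44378350e-03, -1.14290162e-05]), 'tcp_pos': array([ 0.17726891, -0.65068686,  0.23006914]), 'tool_rot': array([ 9.91180120e-01,  1.32517080e-01,  2.90244622e-05, -1.09160358e-03]), 'ft_force': array([-0.27645697, -0.18927317, -0.39553928]), 'moment': array([ 0.04377353, -0.01861666, -0.05802887]), 'grip_force': 0.0, 'grip_width': 0.9993257455950306}
```

View pics/top0.png

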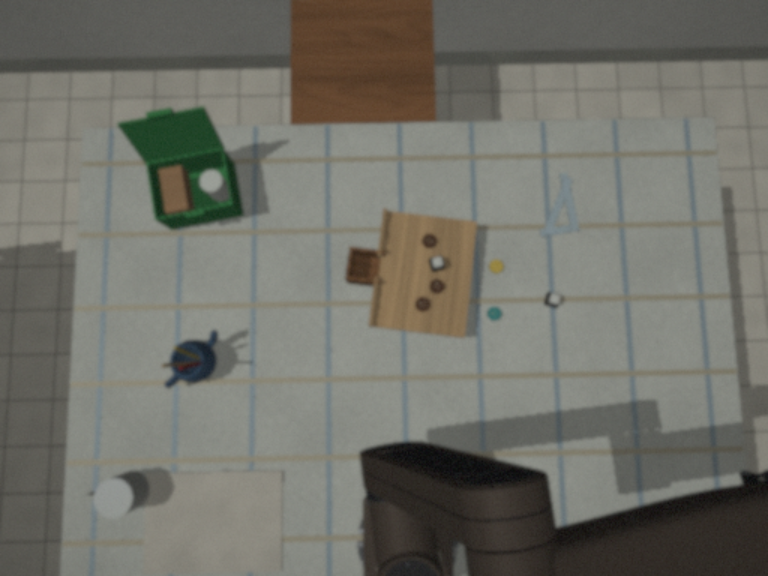

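View pics/side0.png

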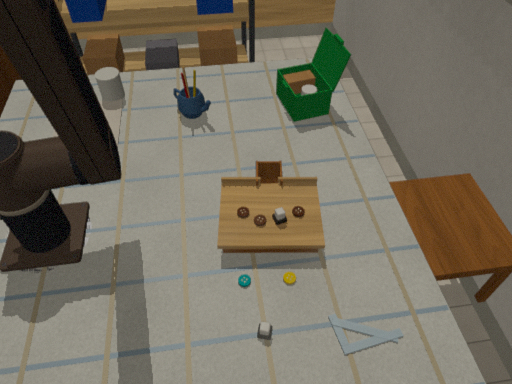

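The side view shows three dark brown buttons at (243,212), (260,220) and (298,212). The stamp on the board is at (280,216), and the gap and box are at (268,172). Possible mix-ups are the turquoise disc (245,281), the yellow disc (289,278) and stamp2 (265,331), all off the board, so I choose the three brown discs on it.

Run:
```python
from h import *
b=cam('side'); a=cam('top')
crop=b['img'][150:270,200:340]; big=cv2.resize(crop[:,:,::-1],None,fx=5,fy=5,interpolation=cv2.INTER_CUBIC); cv2.imwrite('pics/crop.png',big)
for d,(x0,x1,y0,y1) in((b,(222,320,190,240)),(a,(256,312,145,220))):
    g=cv2.cvtColor(d['img'],cv2.COLOR_RGB2GRAY)
    m=np.zeros_like(g); m[y0:y1,x0:x1]=(g[y0:y1,x0:x1]<75)*255
    n,l,s,c=cv2.connectedComponentsWithStats(m)
    for i in range(1,n):
        if s[i,4]>8: print(s[i].tolist(),c[i].round(1),ray(d,*c[i],.061).round(4))
    # board top outline
    hsv=cv2.cvtColor(d['img'],cv2.COLOR_RGB2HSV)
for u,v in((260,172),(276,172),(219,246),(322,246)): print(u,v,ray(b,u,v,.055).round(4))
```

```text
[237, 207, 12, 11, 99] [242.7 212.3] [ 0.5075 -0.048   0.061 ]
[292, 206, 13, 12, 99] [298.  211.8] [ 0.6472 -0.0663  0.061 ]
[254, 215, 12, 11, 92] [259.7 220.6] [ 0.5464 -0.0801  0.061 ]
[272, 214, 15, 11, 83] [278.9 220. ] [ 0.5943 -0.0851  0.061 ]
[282, 156, 9, 9, 60] [286.1 160.4] [ 0.6464 -0.0604  0.061 ]
[288, 177, 10, 4, 19] [292.2 178.7] [ 0.5848 -0.0788  0.061 ]
[287, 187, 9, 8, 61] [291.  190.4] [ 0.5459 -0.0737  0.061 ]
[278, 199, 9, 8, 62] [281.9 202.5] [ 0.507  -0.0429  0.061 ]
260 172 [0.5736 0.092  0.055 ]
276 172 [0.6179 0.0856 0.055 ]
219 246 [ 0.4391 -0.137   0.055 ]
322 246 [ 0.6837 -0.1726  0.055 ]
```

View pics/crop.png

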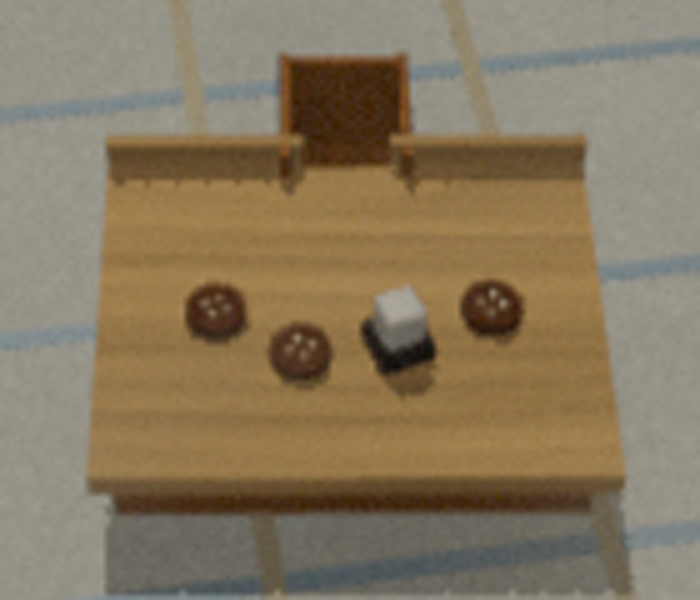

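The crop confirms it: three brown four-hole buttons lie at crop (215,311), (301,352) and (492,307). The stamp is at (400,335), between the second and third. The gap lies at crop x 300–395.

```bash
cat >> h.py <<'E'
def fit(L,W):
    L=np.array(L);W=np.array(W)[:,:2];l=L-L.mean(0);w=W-W.mean(0)
    th=np.arctan2((l[:,0]*w[:,1]-l[:,1]*w[:,0]).sum(),(l*w).sum()); R=np.array([[np.cos(th),-np.sin(th)],[np.sin(th),np.cos(th)]])
    t=W.mean(0)-R@L.mean(0); return R,t,th,(L@R.T+t-W)
E
python3 - <<'E'
from h import *
b=cam('side'); a=cam('top')
L=[(-.202,.130),(-.202,-.130),(0,.130),(0,-.130)]
P=[(90,480),(622,480),(108,180),(585,178)]
W=[ray(b,200+u/5,150+v/5,.055) for u,v in P]
R,t,th,r=fit(L,W); print('side',t,np.degrees(th),r.round(4).tolist())
# top outline: wood by hue
hsv=cv2.cvtColor(a['img'],cv2.COLOR_RGB2HSV); m=cv2.inRange(hsv,(8,60,90),(25,255,255)); m[:, :200]=0;m[:130]=0
c=max(cv2.findContours(m,0,2)[0],key=cv2.contourArea); q=cv2.approxPolyDP(cv2.convexHull(c),6,True)[:,0]; print(q.tolist())
mr=cv2.boxPoints(cv2.minAreaRect(c)); print(mr.round(1).tolist(),[ray(a,*p,.055).round(4)[:2].tolist() for p in mr])
S=[(.5075,-.048),(.6472,-.0663),(.5464,-.0801),(.5943,-.0851)]
for s in S: print((R.T@(np.array(s)-t)).round(4))
o=cv2.resize(a['img'][120:240,220:340,::-1],None,fx=5,fy=5,interpolation=cv2.INTER_CUBIC)
for l in L+[(0,.024),(0,-.024)]:
    u,v=px(a,[*(R@l+t),.055]); cv2.circle(o,(int((u-220+.5)*5),int((v-120+.5)*5)),4,(0,0,255),1)
cv2.imwrite('pics/topc.png',o)
E
```

```text
side [0.59126524 0.04101301] 81.86045498912118 [[-0.0027, -0.0039], [0.0019, -0.0039], [-0.0002, 0.0045], [0.001, 0.0032]]
[[256, 140], [317, 149], [308, 224], [246, 215]]
[[242.1999969482422, 216.5], [251.3000030517578, 139.3000030517578], [318.3999938964844, 147.1999969482422], [309.3999938964844, 224.39999389648438]] [[0.4642, 0.0873], [0.7217, 0.0537], [0.6902, -0.17], [0.4341, -0.1308]]
[-0.1     0.0703]
[-0.0983 -0.0706]
[-0.1262  0.0273]
[-0.1244 -0.0209]
```

View pics/topc.png

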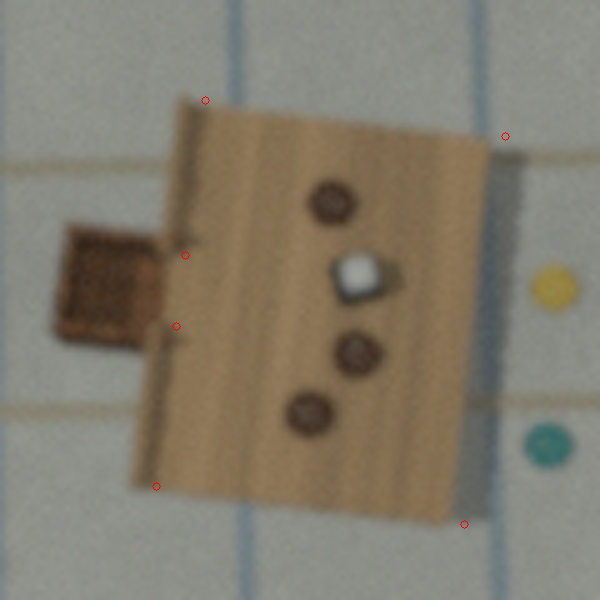

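The top view agrees on layout: buttons at crop (333,203), (357,354) and (310,413), stamp at (358,275), gap at about (165,285). The side-fitted frame (red dots) is 5–10 mm off, so I'll move over the board for a closer wrist view.

```bash
python3 -m crank '[[3.1,-2.55,-0.5,0,0,0,15],[3.1,-2.55,-0.5,0,0,0,15],[3.1,-2.55,-0.5,0,0,0,15],[3.1,-2.55,-0.5,0,0,0,15],[3.1,-2.55,0,0,0,0,15],[3.1,-2.55,0,0,0,0,15],[3.1,-2.55,0,0,0,0,15],[3.1,-2.55,0,0,0,0,15]]' 20
python3 -m crank '[[3.1,-2.55,0,0,0,0,15],[3.1,-2.55,0,0,0,0,15],[3.1,-2.55,0,0,0,0,15],[3.1,-2.55,0,0,0,0,15],[3.1,-2.55,0,0,0,0,15],[3.1,-2.55,0,0,0,0,15],[0,0,0,0,0,-7,15],[0,0,0,0,0,-7,15]]'
python3 -m crank '[[0,0,0,0,0,-7,15],[0,0,0,0,0,-7,15],[0,0,0,0,0,-7,15],[0,0,0,0,0,-7,15],[0,0,0,0,0,-7,15],[0,0,0,0,0,-7,15],[0,0,0,0,0,-7,15],[0,0,0,0,0,-4,15]]'
python3 - <<'E'
from h import *
s=status.state(); print(s['time'],s['tcp_pos'],s['tool_rot'],s['joints'])
w=cam('wrist'); save(w,'w1.png',1.5); print(-w['R'].T@w['t'])
E
```

```text
time: 0.97
tcp_pos: [0.3638, -0.3876, 0.2516]
tool_rot: [0.991, 0.132, 0.0, 0.0]
ft_force: [0.9, -0.2, -0.2]
grip_width: 0.147
grip_force: 0.0
time: 1.63
tcp_pos: [0.5034, -0.1904, 0.2514]
tool_rot: [0.966, 0.257, 0.0, 0.0]
ft_force: [-1.1, -0.3, -0.4]
grip_width: 0.148
grip_force: 0.0
time: 2.3
tcp_pos: [0.5022, -0.1928, 0.2513]
tool_rot: [0.752, 0.66, 0.0, 0.0]
ft_force: [0.1, -0.1, 0.0]
grip_width: 0.153
grip_force: 0.0
2.3 [ 0.50224705 -0.19276527  0.25134263] [7.51656893e-01 6.59554331e-01 4.71962668e-06 1.17200940e-06] [-5.55146958e-01 -3.30339821e-02  1.89192972e+00  8.70673968e-06
  1.28269193e+00 -4.24804487e-01]
[ 0.51266442 -0.11621433  0.39462969]
```

View pics/w1.png

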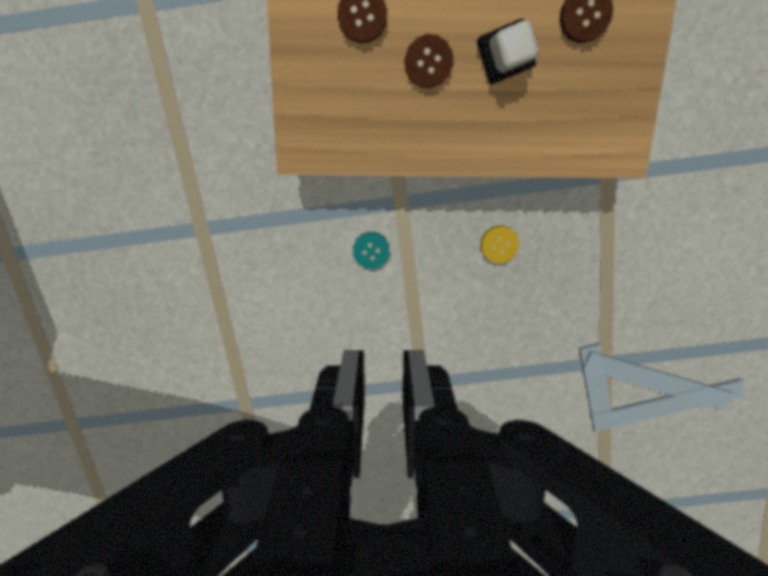

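The wrist view shows the buttons at (361,15), (429,61) and (586,15) and the stamp at (508,50). The fingertips at (350,370) and (415,370) are about 13 mm apart. I move forward so that the gap is in view too.

```bash
python3 -m crank '[[3,0,0,0,0,0,15],[3,0,0,0,0,0,15],[3,-0.5,0,0,0,0,15],[3,-0.5,0,0,0,0,15],[0,0,0,0,0,0,15],[0,0,0,0,0,0,15]]'
python3 - <<'E'
from h import *
s=status.state(); print(s['time'],s['tcp_pos'],s['tool_rot'])
w=cam('wrist'); save(w,'w2.png',1.5); print(-w['R'].T@w['t'], px(w,s['tcp_pos']))
g=cv2.cvtColor(w['img'],cv2.COLOR_RGB2GRAY)
m=((g<65)*255).astype(np.uint8)
n,l,st,c=cv2.connectedComponentsWithStats(m)
for i in range(1,n):
    if st[i,4]>150: print(st[i].tolist(),c[i].round(1),ray(w,*c[i],.061).round(4))
E
```

```text
time: 2.85
tcp_pos: [0.5086, -0.0713, 0.2515]
tool_rot: [0.753, 0.658, -0.0, 0.0]
ft_force: [0.2, 0.3, -0.4]
grip_width: 0.149
grip_force: 0.0
2.85 [ 0.50857147 -0.07133997  0.25146262] [ 7.52845311e-01  6.58197446e-01 -1.21799669e-05  2.43457699e-04]
[0.51920715 0.0052187  0.39471634] (np.float64(254.4196294784088), np.float64(249.98498458620463))
[295, 0, 67, 32, 1230] [330.    9.2] [0.5993 0.0687 0.061 ]
[218, 30, 75, 12, 151] [262.8  32.1] [0.534  0.0577 0.061 ]
[369, 123, 31, 30, 621] [384.  137.3] [ 0.6485 -0.0596  0.061 ]
[238, 124, 28, 29, 563] [251.6 138.2] [ 0.5093 -0.0417  0.061 ]
[320, 141, 30, 35, 316] [331.3 154.9] [ 0.5919 -0.071   0.061 ]
[277, 149, 28, 29, 546] [290.8 162.5] [ 0.5478 -0.0734  0.061 ]
[0, 234, 512, 150, 36355] [254.8 337.7] [ 0.4777 -0.3002  0.061 ]
```

View pics/w2.png

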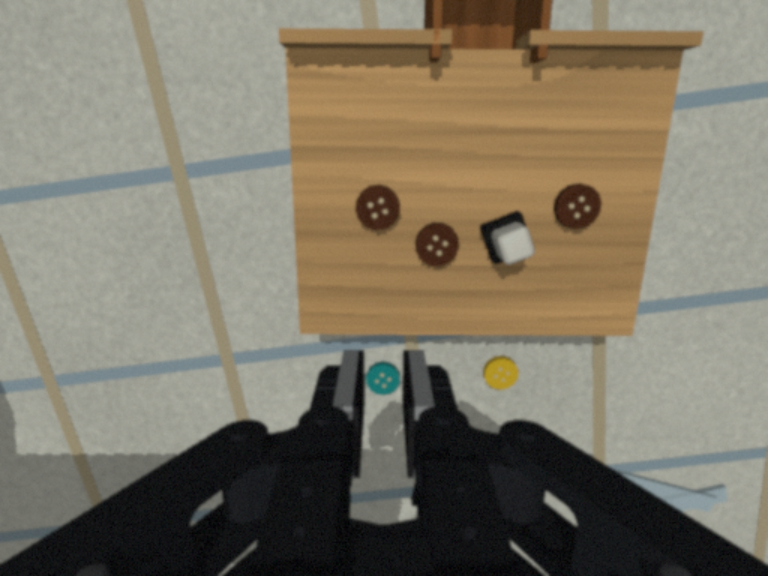

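```bash
cat > frame.py <<'E'
from h import *
R=None
E
python3 - <<'E'
from h import *
w=cam('wrist')
L=[(-.202,.130),(-.202,-.130),(0,.024),(0,-.024),(0,.130),(0,-.130)]
P=[(301,333,.055),(633,333,.055),(452,44,.073),(531,46,.073),(283,44,.073),(700,46,.073)]
W=[ray(w,u/1.5,v/1.5,z) for u,v,z in P]; print(np.round(W,4).tolist())
R,t,th,r=fit(L,W); print(t,np.degrees(th),(r*1000).round(1).tolist())
np.save('bf.npy',[t[0],t[1],th])
B={'A':(.5093,-.0417),'B':(.5478,-.0734),'C':(.6485,-.0596),'S':(.5935,-.074)}
for k in B: print(k,(R.T@(np.array(B[k])-t)*1000).round(1))
s=status.state(); print('tcp',(R.T@(s['tcp_pos'][:2]-t)*1000).round(1)); q=s['tool_rot']; print('yaw',np.degrees(2*np.arctan2(q[1],q[0])), s['time'])
E
```

```text
[[0.4365, -0.1325, 0.055], [0.6939, -0.1677, 0.055], [0.5693, 0.0523, 0.073], [0.6176, 0.0446, 0.073], [0.466, 0.0664, 0.073], [0.7212, 0.0305, 0.073]]
[0.59344522 0.04894605] 81.99342319528552 [[0.1, -0.5], [0.2, -1.5], [0.4, -0.0], [-0.4, 1.0], [-1.2, 0.7], [1.0, 0.3]]
A [-101.5   70.7]
B [-127.5   28.2]
C [-99.8 -69.6]
S [-121.7  -17.2]
tcp [-132.5   66.9]
yaw 82.19364524900703 2.95
```

```bash
cat > nav.py <<'E'
import sys
from h import *
bx,by,th=np.load('bf.npy'); R=np.array([[np.cos(th),-np.sin(th)],[np.sin(th),np.cos(th)]]); t=np.array([bx,by])
def pose():
    s=status.state(); q=s['tool_rot']; h=np.degrees(2*np.arctan2(q[1],q[0])-th); h=(h+180)%360-180
    return R.T@(s['tcp_pos'][:2]-t)*1000, s['tcp_pos'][2]*1000, h, s
def go(x,y,z,hd):   # total tool-frame shift in cm (before turning) and wz
    p,pz,h,s=pose(); d=np.array([x,y])-p; a=np.radians(h)
    print('at',p.round(1),round(pz,1),'hd',round(h,1),'t',s['time'],'F',s['ft_force'].round(1))
    print('shift cm x %.2f y %.2f z %.2f wz %.1f'%((d[0]*np.cos(a)+d[1]*np.sin(a))/10,-(-d[0]*np.sin(a)+d[1]*np.cos(a))/10,(pz-z)/10,h-hd))
if __name__=='__main__': go(*map(float,sys.argv[1:5]))
E
python3 -m crank '[[-1.6,1.5,0,0,0,6.2,15],[-1.6,1.5,0,0,0,6.2,15],[0,0,4,0,0,0,15],[0,0,4,0,0,0,15],[0,0,4,0,0,0,15],[0,0,4,0,0,0,15],[0,0,2,0,0,0,15],[0,0,0,0,0,0,15]]'; python3 nav.py -165 36.4 57.5 -12.4
```

```text
time: 3.62
tcp_pos: [0.5275, -0.1093, 0.0651]
tool_rot: [0.821, 0.571, -0.003, -0.005]
ft_force: [-0.9, 0.0, -0.3]
grip_width: 0.152
grip_force: 0.0
at [-165.9   43.2] 65.1 hd -12.3 t 3.6167 F [-0.9  0.  -0.3]
shift cm x 0.23 y 0.65 z 0.76 wz 0.1
```

```bash
python3 -m crank '[[0,0,0,0,0,0,15],[0,0,0,0,0,0,15]]' >/dev/null; python3 nav.py -165 36.4 57.5 -12.4
```

```text
at [-166.7   37.1] 73.3 hd -12.2 t 3.7833 F [0.5 0.5 0.1]
shift cm x 0.18 y 0.03 z 1.58 wz 0.2
```

```bash
python3 -m crank '[[0.1,0,0.6,0,0,0,15],[0.1,0,0.5,0,0,0,15],[0,0,0.3,0,0,0,15],[0,0,0.1,0,0,0,15],[0,0,0,0,0,0,15],[0,0,0,0,0,0,15]]' >/dev/null; python3 nav.py -13 3 57.5 -12.4
python3 - <<'E'
from h import *
w=cam('wrist'); s=status.state(); cv2.imwrite('pics/w3.png',w['img'][100:300,140:380,::-1].repeat(2,0).repeat(2,1)); print(px(w,s['tcp_pos']))
E
```

```text
at [-163.5   38.3] 56.5 hd -12.2 t 4.2833 F [ 1.1 -0.2 -0.9]
shift cm x 15.46 y 0.28 z -0.10 wz 0.2
(np.float64(254.89531274456496), np.float64(250.27023264849072))
```

View pics/w3.png

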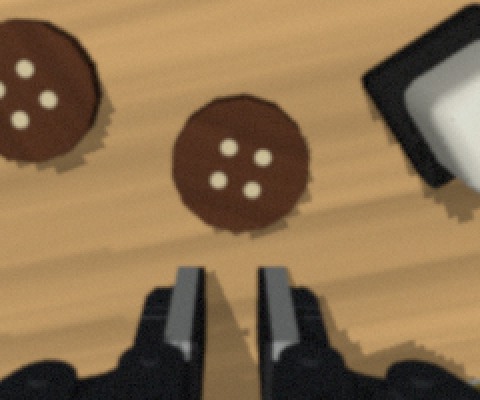

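The button lies at (240,163), centred between the fingertips at (190,270) and (272,270). The stamp's corner at (365,80) is clear.

```bash
python3 -m crank '[[0.6,0.1,0,0,0,0,15],[1,0.1,0,0,0,0,15],[1,0.05,0,0,0,0,15],[1,0,0,0,0,0,15],[1,0,0,0,0,0,15],[1,0,0,0,0,0,15],[1,0,0,0,0,0,15],[1,0,0,0,0,0,15]]' >/dev/null; python3 nav.py -13 3 57.5 -12.4
python3 -m crank '[[1,0,0,0,0,0,15],[1,0,0,0,0,0,15],[1,0,0,0,0,0,15],[1,0,0,0,0,0,15],[0.6,0,0,0,0,0,15],[0,0,0,0,0,0,15]]'>/dev/null; python3 nav.py -13 3 57.5 -12.4
python3 - <<'E'
from h import *
w=cam('wrist'); s=status.state(); cv2.imwrite('pics/w4.png',w['img'][60:300,100:420,::-1].repeat(2,0).repeat(2,1))
E
```

```text
at [-88.6  19.7] 56.3 hd -12.1 t 5.0 F [-0.3  0.1  0.7]
shift cm x 7.74 y 0.04 z -0.12 wz 0.3
at [-43.6  10. ] 56.3 hd -12.1 t 5.5 F [-1.2 -0.5  0.5]
shift cm x 3.14 y 0.04 z -0.12 wz 0.3
```

View pics/w4.png

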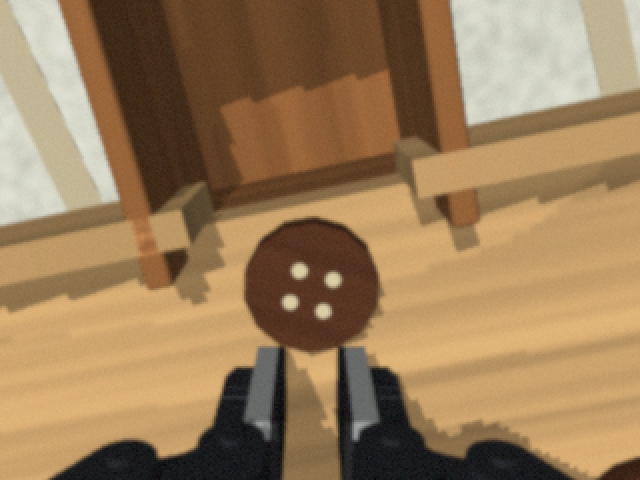

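The button sits at (311,285), seated against both fingertips and centred on the gap (from 200 to 405).

```bash
python3 -m crank '[[0.8,0,0,0,0,0,15],[0.8,0,0,0,0,0,15],[0.8,0,0,0,0,0,15],[0.6,0,0,0,0,0,15],[0.4,0,0,0,0,0,15],[0,0,0,0,0,0,15],[0,0,0,0,0,0,15]]'; python3 nav.py -13 3 57.5 -12.4
python3 - <<'E'
from h import *
w=cam('wrist'); g=cv2.cvtColor(w['img'],cv2.COLOR_RGB2GRAY); cv2.imwrite('pics/w5.png',w['img'][30:270,100:420,::-1].repeat(2,0).repeat(2,1))
E
```

```text
time: 6.13
tcp_pos: [0.5889, 0.0381, 0.0563]
tool_rot: [0.82, 0.573, -0.0, 0.0]
ft_force: [0.9, 0.0, -0.4]
grip_width: 0.148
grip_force: 0.0
at [-11.3   3. ] 56.3 hd -12.1 t 6.1333 F [ 0.9  0.  -0.4]
shift cm x -0.16 y 0.04 z -0.12 wz 0.3
```

View pics/w5.png

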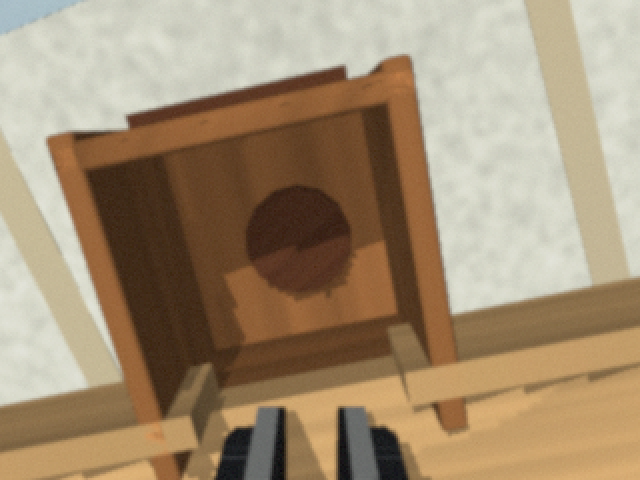

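The first button lies flat in the box at (298,240). Next is the left button, A.

```bash
python3 -m crank '[[-1,0,-1,0,0,0,15],[-1,0,-2,0,0,0,15],[0,0,0,0,0,6,15],[0,0,0,0,0,6,15],[0,0,0,0,0,6,15],[0,0,0,0,0,6,15],[0,0,0,0,0,6,15],[0,0,0,0,0,6.5,15]]' >/dev/null; python3 nav.py -128 100.7 86 -48.6
```

```text
at [-32.2   7.1] 87.2 hd -49.0 t 6.85 F [-0.9 -0.1  0.8]
shift cm x -13.34 y 1.09 z 0.12 wz -0.4
```

```bash
python3 -m crank '[[-2,0.2,0,0,0,0,15],[-3,0.2,0,0,0,0,15],[-3,0.2,0,0,0,0,15],[-3,0.2,0,0,0,0,15],[-1.5,0.2,0,0,0,0,15],[-0.8,0,0,0,0,0,15],[0,0,0,0,0,0,15],[0,0,0,0,0,0,15]]' >/dev/null; python3 nav.py -128 100.7 56.5 -48.6
python3 - <<'E'
from nav import *
w=cam('wrist'); g=cv2.cvtColor(w['img'],cv2.COLOR_RGB2GRAY); m=((g<65)*255).astype(np.uint8); n,l,st,c=cv2.connectedComponentsWithStats(m)
for i in range(1,n):
    if 300<st[i,4]<5000: print(st[i].tolist(),(R.T@(ray(w,*c[i],.063)[:2]-t)*1000).round(1))
E
```

```text
at [-127.    99.9] 87.1 hd -48.7 t 7.5167 F [-0.9  0.3 -0.4]
shift cm x -0.13 y 0.03 z 3.06 wz -0.1
[21, 0, 93, 124, 1180] [ 4.  92.2]
[368, 13, 64, 81, 1841] [-117.5  -15.3]
[228, 136, 56, 56, 2201] [-100.6   70.1]
```

```bash
python3 -m crank '[[0,0,1,0,0,0,15],[0,0,1,0,0,0,15],[0,0,0.7,0,0,0,15],[0,0,0.3,0,0,0,15],[0,0,0,0,0,0,15],[0,0,0,0,0,0,15]]' >/dev/null; python3 nav.py -57 20.2 56.5 -48.6
```

```text
at [-126.2  100.7] 55.5 hd -48.6 t 8.0667 F [-0.9  0.6  0.2]
shift cm x 10.61 y 0.13 z -0.10 wz -0.0
```

```bash
python3 -m crank '[[0.6,0,-0.1,0,0,0,15],[1,0.05,0,0,0,0,15],[1,0.05,0,0,0,0,15],[1,0,0,0,0,0,15],[1,0,0,0,0,0,15],[1,0,0,0,0,0,15],[1,0,0,0,0,0,15],[1,0,0,0,0,0,15]]' >/dev/null
python3 -m crank '[[1,0,0,0,0,0,15],[0.9,0,0,0,0,0,15],[0.7,0,0,0,0,0,15],[0.4,0,0,0,0,0,15],[0,0,0,0,0,0,15],[0,0,0,0,0,0,15]]' >/dev/null; python3 nav.py -57 20.2 56.5 -48.6
python3 - <<'E'
from nav import *
w=cam('wrist'); cv2.imwrite('pics/w6.png',w['img'][60:300,100:420,::-1].repeat(2,0).repeat(2,1))
E
```

```text
at [-57.2  20.3] 57.2 hd -48.6 t 9.2333 F [-0.2 -0.3 -0.1]
shift cm x 0.02 y -0.01 z 0.07 wz -0.0
```

View pics/w6.png

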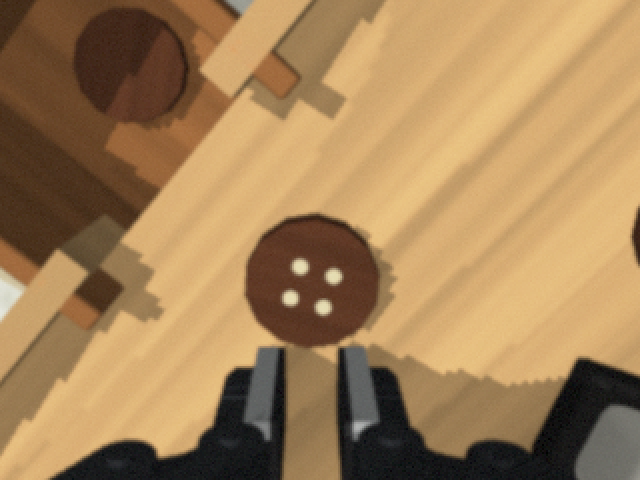

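Button A sits at (312,280), seated on the fingertips right before the gap; the stamp at lower right is clear. I back off, turn square to the gap and push through.

```bash
python3 -m crank '[[-1,0,0,0,0,0,15],[-1,0,0,0,0,-6,15],[0,0,0,0,0,-7,15],[0,0,0,0,0,-7,15],[0,0,0,0,0,-7,15],[0,0,0,0,0,-7,15],[0,0,0,0,0,-7,15],[0,0,0,0,0,-7,15]]' >/dev/null; python3 -m crank '[[-0.2,0.8,0,0,0,-0.6,15],[-0.2,1,0,0,0,0,15],[-0.2,1,0,0,0,0,15],[0,0.6,0,0,0,0,15],[0,0,0,0,0,0,15],[0,0,0,0,0,0,15]]' >/dev/null;python3 nav.py -12 1 57 0
python3 - <<'E'
from nav import *
w=cam('wrist'); g=cv2.cvtColor(w['img'],cv2.COLOR_RGB2GRAY); m=((g<65)*255).astype(np.uint8); n,l,st,c=cv2.connectedComponentsWithStats(m)
for i in range(1,n):
    if 300<st[i,4]<5000: print(st[i].tolist(),(R.T@(ray(w,*c[i],.063)[:2]-t)*1000).round(1))
E
```

```text
at [-76.8   0.8] 57.2 hd -0.1 t 10.45 F [ 0.5 -0.8 -0.6]
shift cm x 6.48 y -0.03 z 0.02 wz -0.1
[167, 0, 56, 88, 3253] [20.4 25.3]
[224, 0, 67, 67, 3369] [23.7 -1.3]
[306, 0, 29, 69, 1735] [ 22.8 -25.2]
[224, 146, 67, 67, 3126] [-37.6  -0.6]
```

```bash
python3 -m crank '[[0.8,0.1,0,0,0,0,15],[0.8,0,0,0,0,0,15],[0.8,0,0,0,0,0,15],[0.8,0,0,0,0,0,15],[0.8,0,0,0,0,0,15],[0.8,0,0,0,0,0,15],[0.8,0,0,0,0,0,15],[0.6,0,0,0,0,0,15]]' >/dev/null;python3 -m crank '[[0.4,0,0,0,0,0,15],[0,0,0,0,0,0,15],[0,0,0,0,0,0,15],[0,0,0,0,0,0,15]]' >/dev/null; python3 nav.py -30 -12 87 48
python3 - <<'E'
from nav import *
w=cam('wrist'); g=cv2.cvtColor(w['img'],cv2.COLOR_RGB2GRAY); cv2.imwrite('pics/w7.png',w['img'][30:270,100:420,::-1].repeat(2,0).repeat(2,1))
E
```

```text
at [-10.8   0.2] 57.3 hd -0.1 t 11.5 F [-0.1  0.   0.8]
shift cm x -1.92 y 1.22 z -2.97 wz -48.1
```

View pics/w7.png

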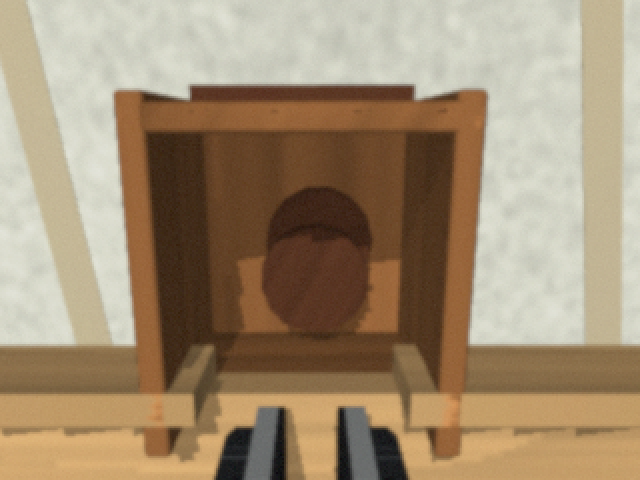

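Both buttons now lie in the box, at (318,225) and (316,280), partly stacked. Last is button C on the right.

```bash
python3 -m crank '[[-1,0.4,-1,0,0,0,15],[-1,0.8,-2,0,0,-6.3,15],[0,0,0,0,0,-7,15],[0,0,0,0,0,-7,15],[0,0,0,0,0,-7,15],[0,0,0,0,0,-7,15],[0,0,0,0,0,-7,15],[0,0,0,0,0,-7,15]]' >/dev/null; python3 nav.py -126 -100 87 49.3
```

```text
at [-31.8 -12.4] 88.3 hd 48.5 t 12.2167 F [-0.1  0.2 -0.2]
shift cm x -12.80 y -1.26 z 0.13 wz -0.8
```

```bash
python3 -m crank '[[-2,-0.3,0,0,0,-0.8,15],[-3,-0.3,0,0,0,0,15],[-3,-0.3,0,0,0,0,15],[-2.8,-0.2,0,0,0,0,15],[-1.4,-0.1,0,0,0,0,15],[-0.6,-0.1,0,0,0,0,15],[0,0,0,0,0,0,15],[0,0,0,0,0,0,15]]' >/dev/null; python3 nav.py -126 -100 57 49.3
python3 - <<'E'
from nav import *
w=cam('wrist'); g=cv2.cvtColor(w['img'],cv2.COLOR_RGB2GRAY); m=((g<65)*255).astype(np.uint8); n,l,st,c=cv2.connectedComponentsWithStats(m)
for i in range(1,n):
    if 300<st[i,4]<5000: print(st[i].tolist(),(R.T@(ray(w,*c[i],.063)[:2]-t)*1000).round(1))
E
```

```text
at [-124.8  -99.3] 87.4 hd 49.0 t 12.8833 F [-0.3  0.6 -0.1]
shift cm x -0.13 y -0.04 z 3.04 wz -0.3
[389, 0, 94, 123, 1636] [  3.3 -88.9]
[138, 85, 60, 75, 1265] [-114.9  -23.8]
[226, 135, 56, 57, 2209] [-99.1 -69.5]
```

```bash
python3 -m crank '[[0,0,1,0,0,0,15],[0,0,1,0,0,0,15],[0,0,0.7,0,0,0,15],[0,0,0.2,0,0,0,15],[0,0,0,0,0,0,15],[0,0,0,0,0,0,15]]' >/dev/null; python3 nav.py -57 -19.4 57 49
```

```text
at [-124.3  -99.5] 57.9 hd 49.1 t 13.4333 F [-0.1  0.7 -0.3]
shift cm x 10.46 y -0.17 z 0.09 wz 0.1
```

```bash
python3 -m crank '[[0.6,-0.1,0.05,0,0,0,15],[1,0,0,0,0,0,15],[1,0,0,0,0,0,15],[1,0,0,0,0,0,15],[1,0,0,0,0,0,15],[1,0,0,0,0,0,15],[1,0,0,0,0,0,15],[1,0,0,0,0,0,15]]' >/dev/null
python3 -m crank '[[1,0,0,0,0,0,15],[0.9,0,0,0,0,0,15],[0.7,0,0,0,0,0,15],[0.3,0,0,0,0,0,15],[0,0,0,0,0,0,15],[-1,0,0,0,0,0,15],[-1,0,0,0,0,6,15],[0,0,0,0,0,7,15]]' >/dev/null; python3 nav.py -76 0 57 0
python3 - <<'E'
from nav import *
w=cam('wrist'); g=cv2.cvtColor(w['img'],cv2.COLOR_RGB2GRAY); m=((g<65)*255).astype(np.uint8); n,l,st,c=cv2.connectedComponentsWithStats(m)
for i in range(1,n):
    if 300<st[i,4]<5000: print(st[i].tolist(),(R.T@(ray(w,*c[i],.063)[:2]-t)*1000).round(1))
E
```

```text
at [-71.4 -37.3] 58.4 hd 35.7 t 14.7667 F [-0.8  0.1  1. ]
shift cm x 1.80 y -3.29 z 0.14 wz 35.7
[230, 0, 62, 53, 1463] [13.2 23.4]
[195, 121, 69, 68, 3299] [-37.2   0.8]
```

```bash
python3 -m crank '[[0,0,0,0,0,7,15],[0,0,0,0,0,7,15],[0,0,0,0,0,7,15],[0,0,0,0,0,7,15],[0,0,0,0,0,7,15],[-0.2,-1,0,0,0,0.7,15],[-0.1,-1.2,0,0,0,0,15],[0,-1,0,0,0,0,15]]' >/dev/null; python3 -m crank '[[0,-0.6,0.1,0,0,0,15],[0,0,0,0,0,0,15],[0,0,0,0,0,0,15]]' >/dev/null;python3 nav.py -11 0.5 57 0
```

```text
at [-73.1   3. ] 56.9 hd 0.4 t 15.7333 F [-0.   0.1  0.3]
shift cm x 6.20 y 0.29 z -0.01 wz 0.4
```

```bash
python3 -m crank '[[0.6,0.2,0,0,0,0.4,15],[0.8,0.05,0,0,0,0,15],[0.8,0,0,0,0,0,15],[0.8,0,0,0,0,0,15],[0.8,0,0,0,0,0,15],[0.8,0,0,0,0,0,15],[0.8,0,0,0,0,0,15],[0.6,0,0,0,0,0,15]]' >/dev/null;python3 -m crank '[[0.3,0,0,0,0,0,15],[0,0,0,0,0,0,15],[0,0,0,0,0,0,15],[0,0,0,0,0,0,15]]' >/dev/null; python3 nav.py -10 0 87 0
python3 - <<'E'
from nav import *
w=cam('wrist'); cv2.imwrite('pics/w8.png',w['img'][30:270,100:420,::-1].repeat(2,0).repeat(2,1))
E
```

```text
at [-10.1   0.6] 56.8 hd -0.1 t 16.7333 F [-0.3 -0.6 -0.3]
shift cm x 0.01 y 0.06 z -3.02 wz -0.1
```

View pics/w8.png

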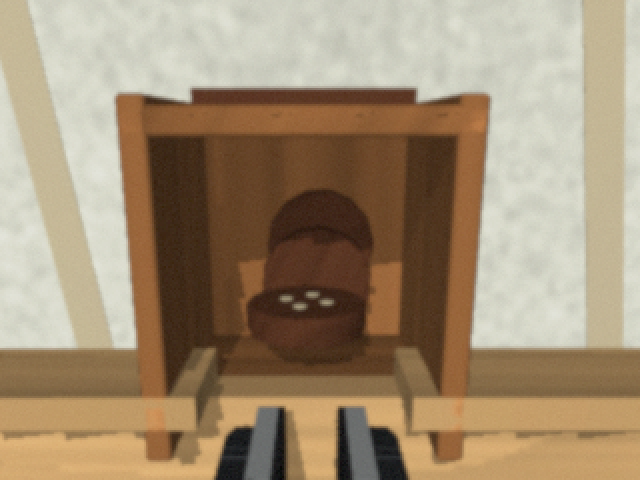

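All three are in the box; the third leans on the near wall at (307,320), well below the board top. I lift clear and check that it is at rest.

```bash
python3 -m crank '[[-0.5,0,-1,0,0,0,15],[-0.5,0,-2,0,0,0,15],[0,0,-2,0,0,0,15],[0,0,-2,0,0,0,15],[0,0,-1,0,0,0,15],[0,0,0,0,0,0,15],[0,0,0,0,0,0,15],[0,0,0,0,0,0,15]]'
python3 - <<'E'
from nav import *
w=cam('wrist'); 
im=w['img'].copy(); 
import subprocess
w2=cam('wrist'); print('diff',np.abs(im.astype(int)-w2['img']).mean(), np.abs(im[:230].astype(int)-w2['img'][:230]).max())
hsv=cv2.cvtColor(im,cv2.COLOR_RGB2HSV); m=cv2.inRange(hsv,(0,0,150),(40,110,255))
n,l,st,c=cv2.connectedComponentsWithStats(m)
for i in range(1,n):
    if 3<st[i,4]<60:
        print(st[i].tolist(),[(R.T@(ray(w,*c[i],z)[:2]-t)*1000).round(1).tolist() for z in(.03,.045)])
a=cam('top'); o=cv2.resize(a['img'][120:240,220:340,::-1],None,fx=2.5,fy=2.5); p=cv2.resize(im[:,:,::-1],(400,300)); cv2.imwrite('pics/end.png',np.hstack([o,p]))
E
```

```text
time: 17.45
tcp_pos: [0.5892, 0.0292, 0.1356]
tool_rot: [0.755, 0.656, -0.001, -0.001]
ft_force: [-0.1, 0.1, -0.1]
grip_width: 0.15
grip_force: 0.0
diff 2.549345228407118 45
[227, 236, 1, 4, 4] [[-64.8, 25.9], [-57.5, 24.4]]
```

View pics/end.png

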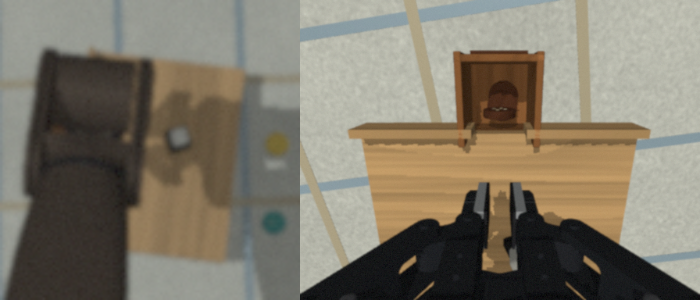

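The stamp stands in place, the buttons are still in the box and the gripper is clear, so I hand in.

```bash
python3 -c "
from bench import order; print(order.hand_in())"
```

```text
the job is handed in; nothing more can be done
None
```

I pushed all three buttons through the gap into the box one at a time and handed the job in at about 17.5 s; the stamp still stands on the board, the last button rests leaning against the box's near wall, and no verdict came back at hand-in.

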